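# Index the specimen turntable to the red station

## Robot

A 6-joint arm with a two-finger parallel gripper is mounted at the origin on a cart in front of the work surface, level with it; the furniture and walls round the work are solid. World frame = base frame: x ahead of the robot, y to its left, z up, the work surface at z = 0. Lengths are in m, angles in rad, forces in N, time in s.
With the tool pointing down it reaches from about 0.375 to 0.975 m from the base axis. Payload 3.8 kg.
Tool frame: the origin (TCP) lies between the finger pads; the fingertips stand 8 mm ahead of it and the grasp point (between the pads) lies 11 mm behind it (robot.tip_extent is the distance from the TCP to the fingertips, in m); z points along the fingers, y is the line along which they close (so a half turn about z gives the same grasp; the last joint's range is limited). The gripper opens to 85 mm and grips with 20 to 120 N. Pads are 22 mm wide; open, the fingers measure 114 mm over their backs; the gripper's body (76 mm by 85 mm) begins 54 mm behind the grasp point. The pads swing forward as they close: fully open they stand 13 mm farther back than shut.
Start: joints at [-1.167, 0.264, 1.604, -0, 1.274, -0.037], TCP at [0.288, -0.61, 0.239] pointing down, gripper open.
Joint ranges: [-2.63, 2.63], [-0.94, 2.18], [0.31, 2.57], [-1.31, 4.45], [0, 2.66], [-2.55, 2.55]. Speed limits (rad/s): [2.57, 2.57, 3.14, 3.14, 3.14, 3.14].

## Interface

Orientations are given as a rotation vector (axis times angle).
In Python, from workcell import status, cams, robot gives the robot as it stands. The module is installed in compiled form; this text tells all that it offers.
- The arm moves only by the shell command python3 -m creep 'ROWS'. ROWS is text: rows parted by semicolons, each of 7 numbers parted by spaces: the turn, a rotation vector about the tool's x, y, z in units of 5 degrees (1.0 is 5 degrees), then the shift along the tool's x, y, z in units of 30 mm (1.0 is 30 mm), then the finger opening in mm, from 0 to 85.4. A call has 1 to 20 rows; each row shifts and turns the commanded pose from where the row before left it, along the tool's axes as they then stand; what a row does not reach is not made up. A row lasts 1/12 s, in which the tool goes at most 41.7 mm and 7.16 degrees, less where a joint would pass 70% of its speed; a pose out of reach is approached as far as the arm can. A call is refused whole if a number of a shift passes 1 or a number of a turn 1, either way. A call with a gripper value outside its range is refused whole. The fingers move at their own pace and stop on an object; the grip force is fixed at half the most. Time passes only in rows, so rows that do not move let the fingers close. It gives the time, the measured TCP pose, the force, the opening and the grip force at its end, in the units of the state.
- status.get_state(): the state, without advancing time (a new reading comes with each control period).
- cams.camera(name): name is "scene" or "top" or "wrist"; returns a dict with "color" (420x560x3 uint8, red, green, blue), "intrinsics" (3x3 intrinsics, pixels), "dist_coeffs" ([k1, k2, p1, p2, k3] as OpenCV has them; the pictures are not rectified), "extrinsics" (4x4, takes a point from world to camera coordinates). Camera axes: x right, y down, z forward; pixel columns grow to the right and rows downward; lengths in m; the calibration is good to about 2 mm. A picture is of the moment at which its call begins. There is no depth.
- robot.sign_off(): hands the job in; it is judged then, once.
The state is a dict: "clock": time; "q": joint angles; "dq": joint speeds; "effort": joint torques, N m; "eef_pos": TCP position; "eef_rot": TCP orientation; "wrist_force": force on the tool from outside, world axes, zero at the start; "moment": the same for the moment, N m; "gripper_width": finger opening in m; "gripper_force": force on a finger pad.
Only numpy, scipy, OpenCV 4.12 (cv2) and the standard library are available. Lean on these libraries where they do the work, as an engineer would, in place of code of your own. Each camera call takes 0.05 s, during which the arm holds its last target. There are 200 camera calls.

## Task

On the indexing turntable, pull the sprung index pin out of its hole by its black knob, swing the arm round to the hole at the red marker, and let the pin spring fully home in that hole, then let go. The marker only shows roughly where the hole is, so feel for it; do not force the pin sideways against the plate or press it down hard, and leave the tin, the red specimen and the magnifier beside it where they are.

Things in the scene. Friction and masses are not known exactly. Their poses are not given: they have to be found in the camera images.
- turntable_base: Fixed indexing turntable on a grey slab 195 x 184 x 16 mm. Origin on the vertical turning axis, at bench height; its own -x points to the side with the index plate (towards the robot). The round table on the axis (92 mm wide, with a round steel block lying between three dogs, top 63 mm above the bench) and the aluminium arm (26 mm wide, top 48 mm above the bench) turn together.
- index_arm (a joint): Turning angle of arm and table (rad): 0 with the pin in the first hole, growing counter-clockwise seen from above, which takes the knob towards the base's -y; the last hole is near 1.1. It turns with about 3 N of friction at the knob and stays where it is left.
- pin_lift (a joint): Lift of the index pin (m): 0 = fully home in a hole, 0.008 = resting on the plate between holes, above 0.0085 = clear of the plate, 0.014 = end of travel. A spring pushes it down with 6 N when home and 0.3 N more per mm of lift; released, it moves down at about 0.1 m/s. The pin is 8 mm thick with a 1 mm chamfer at its tip.
- knob_grip (a point): Centre of the straight part of the black round knob on top of the pin, on the pin's axis, 95 mm from the turning axis. The knob is 23 mm in diameter from 14 mm below this point to 8 mm above it, with a 27 mm wide lip above that up to 16 mm above it. A 21 mm wide collar of the arm lies below. If let go, the knob slides down with the pin.
- red_mark: Red disc, 14 mm in diameter, 6 mm high, standing on the index plate about 26 mm outward (away from the axis) of the target hole; origin at the centre of its underside. The true hole may lie up to about 9 mm to either side of it along the arc.
- blue_mark: Blue disc of the same size, beside another hole in the same manner.
- yellow_mark: Yellow disc of the same size, beside another hole in the same manner.
- plunger: The steel index pin with its black knob, moving with the arm.
- index_plate: The fixed steel plate on the slab, 76 x 156 x 14 mm, top 30 mm above the bench; same origin as turntable_base. It has four holes 9 mm wide on a circle of 95 mm radius about the axis, about 35 mm apart along the arc: the pin starts seated in the first, at the +y end; the red, blue and yellow markers stand by the other three in any order.
- paste_tin: Bystander: flat round white tin, 59 mm wide, 22 mm high, loose on the bench near the turntable; origin at the centre of its underside.
- specimen_red: Bystander: red moulded cylinder, 32 mm wide, 18 mm high, loose on the bench; origin at the centre of its underside.
- stand_loupe: Bystander: black stand magnifier, 39 mm wide, 34 mm high, loose on the bench; origin at the centre of its underside.

How it is judged:
By the outcome, as a careful person would: the job done as asked, in the order asked, and still so for the second after the job is handed in, with the robot touching nothing.
It also fails if it takes over 42 s, if anything falls off the work surface, if the arm or the gripper's body presses on something with over 40 N, if the wrist force passes 120 N, or if a joint passes its speed limit or range.

## Working session

There is one attempt and no reset: what is moved stays moved. The work goes in short steps, Python scripts to look and compute and a shell command to move; the robot and the scene stay as the last step left them, time stands still between calls to the robot, and variables do not carry over. Pictures are saved under pics/ and viewed, at most 11 in all, crops included, and the job is handed in when it is done.

```bash
mkdir -p pics; python3 - <<'E'
from workcell import status,cams,robot
import cv2,numpy as np
s=status.get_state()
print(s['clock'],s['eef_pos'],s['eef_rot'],s['wrist_force'],s['gripper_width'])
for n in("scene","top"):
    c=cams.camera(n); cv2.imwrite(f'pics/{n}0.png',c['color'][:,:,::-1]); np.savez(n+'.npz',**c)
    print(n,c['intrinsics'].tolist(),np.round(c['extrinsics'],3).tolist(),c['dist_coeffs'])
E
```

```text
0.0 [ 0.28769275 -0.6098126   0.23792231] [-3.06340379e+00 -6.86227928e-01  6.54062424e-04] [-1.19359747 -0.46293333 -0.09267712] 0.08531954765886995
scene [[470.7980481043605, 0.0, 266.91773447491295], [0.0, 470.7980481043605, 211.2656522617571], [0.0, 0.0, 1.0]] [[-0.767, -0.641, 0.016, 0.534], [-0.293, 0.327, -0.898, 0.138], [0.571, -0.694, -0.439, 0.874], [0.0, 0.0, 0.0, 1.0]] [-0.11549115  0.          0.          0.          0.        ]
top [[537.0713143845442, 0.0, 283.2505674996364], [0.0, 537.0713143845442, 204.46621325377066], [0.0, 0.0, 1.0]] [[0.023, -1.0, -0.001, 0.253], [-0.988, -0.023, -0.154, 0.516], [0.154, 0.004, -0.988, 0.884], [0.0, 0.0, 0.0, 1.0]] [-0.03173604  0.          0.          0.          0.        ]
```

View pics/scene0.png

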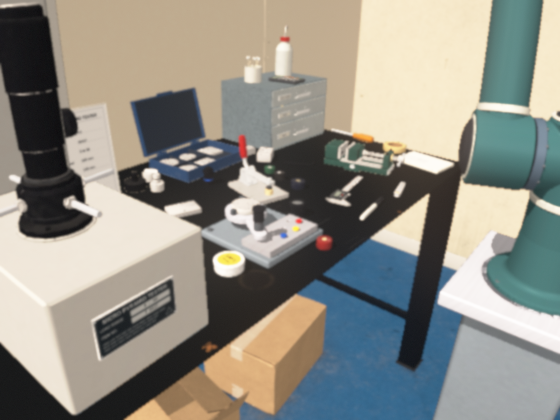

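View pics/top0.png

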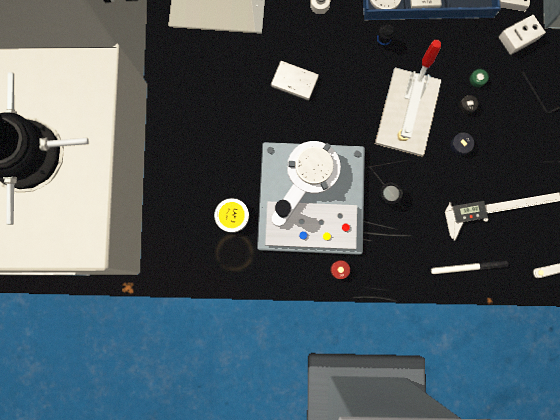

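The top view shows the knob at about (282,208), the axis near (314,165), and markers blue (304,236), yellow (327,237) and red (346,228). The tin is at (232,214), the specimen at (340,270) and the loupe at (391,193). Next I'll measure them.

```bash
cat > h.py <<'E'
import cv2,numpy as np
def ray(c,uv):
    p=cv2.undistortPoints(np.array([[uv]],float),c['intrinsics'],c['dist_coeffs'])[0,0]
    E=c['extrinsics'];R=E[:3,:3];o=-R.T@E[:3,3];d=R.T@np.array([*p,1]);return o,d/np.linalg.norm(d)
def onz(c,uv,z):
    o,d=ray(c,uv);return o+d*(z-o[2])/d[2]
def proj(c,P):
    E=c['extrinsics'];return cv2.projectPoints(np.array([P],float),cv2.Rodrigues(E[:3,:3])[0],E[:3,3],c['intrinsics'],c['dist_coeffs'])[0][0,0]
def blobs(c,lo,hi,roi):
    h=cv2.cvtColor(c['color'],cv2.COLOR_RGB2HSV);m=cv2.inRange(h,np.array(lo),np.array(hi))
    x0,y0,x1,y1=roi;k=np.zeros_like(m);k[y0:y1,x0:x1]=m[y0:y1,x0:x1]
    n,_,s,ce=cv2.connectedComponentsWithStats(k);return [(ce[i].round(1),s[i].tolist()) for i in range(1,n) if s[i][4]>10]
E
python3 - <<'E'
from h import *
t=dict(np.load('top.npz'));s=dict(np.load('scene.npz'))
for nm,lo,hi in(('red',(0,150,80),(6,255,255)),('red2',(172,150,80),(180,255,255)),('blue',(105,150,80),(125,255,255)),('yel',(22,150,80),(35,255,255))):
    for ce,st in blobs(t,lo,hi,(255,215,370,290)): print(nm,ce,st,onz(t,ce,.036).round(4))
for nm,roi in(('knob',(268,195,295,222)),): 
    for ce,st in blobs(t,(0,0,0),(180,255,50),roi): print(nm,ce,st,[onz(t,ce,z).round(4) for z in(.07,.08,.09)])
h=[onz(t,p,.016).round(4) for p in((262,143),(366,146),(364,255),(258,250))];print(h)
print('axis',onz(t,(314,166),.063))
for n,c,roi in(('t',t,(240,130,390,270)),('s',s,(195,185,335,265))):
    x0,y0,x1,y1=roi;cv2.imwrite(f'pics/{n}c.png',cv2.resize(c['color'][y0:y1,x0:x1,::-1],None,fx=4,fy=4,interpolation=2))
E
```

```text
red [345.5 227. ] [342, 224, 8, 7, 44] [0.4739 0.1568 0.036 ]
red [340. 269.] [331, 260, 19, 19, 241] [0.402  0.1657 0.036 ]
blue [302.9 235. ] [300, 232, 7, 7, 43] [0.4585 0.2297 0.036 ]
yel [326.5 235.9] [323, 232, 8, 8, 45] [0.4579 0.1892 0.036 ]
knob [282.5 207.9] [276, 200, 15, 17, 196] [array([0.4995, 0.2655, 0.07  ]), array([0.498 , 0.2654, 0.08  ]), array([0.4965, 0.2654, 0.09  ])]
[array([0.6247, 0.3054, 0.016 ]), array([0.6235, 0.1183, 0.016 ]), array([0.4279, 0.122 , 0.016 ]), array([0.4324, 0.3068, 0.016 ])]
axis [0.57364151 0.21379403 0.063     ]
```

View pics/tc.png

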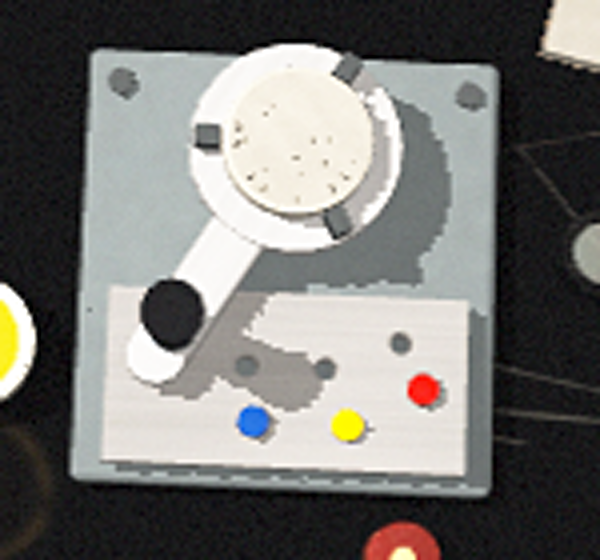

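View pics/sc.png

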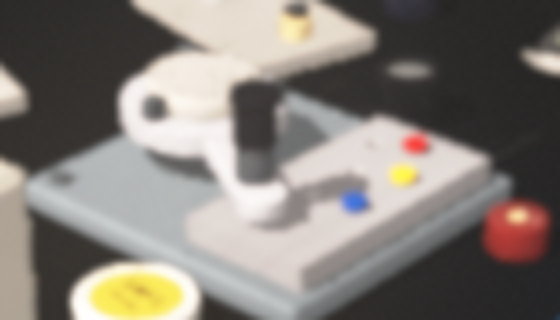

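The close-up shows three visible holes at about (301.8,221.5), (321.3,222.3) and (340,215.8) in full-image pixels. I'll triangulate the knob height and work out the axis and angles.

```bash
python3 - <<'E'
from h import *
from scipy.optimize import least_squares
t=dict(np.load('top.npz'));s=dict(np.load('scene.npz'))
H=np.array([onz(t,p,.03)[:2] for p in((301.75,221.5),(321.25,222.25),(340,215.75))])
M={'b':(.4585,.2297),'y':(.4579,.1892),'r':(.4739,.1568)}
blk=onz(t,(314.25,165.5),.063)[:2]
f=lambda c:np.r_[np.hypot(*(H-c).T)-.095,[np.hypot(*(np.array(m)-c))-.121 for m in M.values()],(blk-c)*.7]
c=least_squares(f,blk).x;print('axis',c,'blk',blk,'res mm',(f(c)*1e3).round(1))
ang=lambda p:np.degrees(np.arctan2(p[1]-c[1],p[0]-c[0]))%360
print('holes',H.round(4).tolist(),[ang(h).round(1) for h in H],{k:ang(m).round(1) for k,m in M.items()})
# knob top: dark disc centre in top, its top rim in scene
o1,d1=ray(t,(282.5,207.5))
for uv in((259.25,207.5),(259.25,209)):
    o2,d2=ray(s,uv);A=np.c_[d1,-d2];k=np.linalg.lstsq(A,o2-o1,rcond=None)[0];print('knobtop',o1+k[0]*d1,o2+k[1]*d2)
for z in(.085,.09,.095,.1):
    p=onz(t,(282.5,207.7),z);print(z,p.round(4),np.hypot(*(p[:2]-c)).round(4),ang(p).round(1),proj(s,p).round(1))
E
```

```text
axis [0.57672886 0.2145624 ] blk [0.57451979 0.2133821 ] res mm [ 0.8  1.2  1.  -1.8  0.5 -3.1 -1.5 -0.8]
holes [[0.4825, 0.2319], [0.4819, 0.1981], [0.494, 0.1657]] [np.float64(169.6), np.float64(189.9), np.float64(210.6)] {'b': np.float64(172.7), 'y': np.float64(192.0), 'r': np.float64(209.3)}
knobtop [0.49611894 0.2653683  0.09718656] [0.49602963 0.26530074 0.09717278]
knobtop [0.49662619 0.26538648 0.09380917] [0.49619471 0.26506044 0.09374262]
0.085 [0.4976 0.2654 0.085 ] 0.0941 147.3 [258.5 212.8]
0.09 [0.4969 0.2654 0.09  ] 0.0947 147.5 [258.9 210.7]
0.095 [0.4961 0.2654 0.095 ] 0.0953 147.8 [259.2 208.5]
0.1 [0.4954 0.2653 0.1   ] 0.0959 148.0 [259.5 206.3]
```

```bash
python3 -m creep '0 0 0 0.4 -0.5 0 85;0 0 0 0.78 -0.98 0 85;0 0 0 0.78 -0.98 0 85;0 0 0 0.78 -0.98 0 85;0 0 0 0.78 -0.98 0 85;0 0 0 0.78 -0.98 0 85;0 0 0 0.78 -0.98 0 85;0 0 0 0.78 -0.98 0 85;0 0 0 0.78 -0.98 0 85;0 0 0 0.78 -0.98 0 85;0 0 0 0.78 -0.98 0 85;0 0 0 0.78 -0.98 0 85;0 0 0 0.78 -0.98 0 85;0 0 0 0.78 -0.98 0 85;0 0 0 0.78 -0.98 0 85;0 0 0 0.78 -0.98 0 85;0 0 0 0.78 -0.98 0 85;0 0 0 0.78 -0.98 0 85;0 0 0 0.78 -0.98 0 85'
```

```text
clock: 1.68
eef_pos: [0.4473, 0.0684, 0.2391]
eef_rot: [3.065, 0.687, -0.0]
wrist_force: [0.9, -0.3, -0.0]
gripper_width: 0.0851
gripper_force: 0.0
```

```bash
python3 -m creep '0 0 -1 0.78 -0.98 0 85;0 0 -1 0 0 0 85;0 0 -1 0 0 0 85;0 0 -1 0 0 0 85;0 0 -1 0 0 0 85;0 0 -1 0 0 0 85;0 0 -1 0 0 0 85;0 0 -1 0 0 0 85;0 0 -1 0 0 0 85;0 0 -1 0 0 0 85;0 0 -1 0 0 0 85;0 0 -1 0 0 0 85;0 0 -1 0 0 0 85;0 0 -1 0 0 0 85;0 0 -1 0 0 0 85;0 0 -1 0 0 0 85;0 0 -1 0 0 0 85;0 0 -1 0 0 0 85;0 0 -1 0 0 0 85;0 0 -1 0 0 0 85'
```

```text
clock: 3.35
eef_pos: [0.4558, 0.103, 0.2388]
eef_rot: [-1.438, -2.792, 0.001]
wrist_force: [-0.7, -0.6, 0.2]
gripper_width: 0.0853
gripper_force: 0.0
```

```bash
cat >> h.py <<'E'
from scipy.spatial.transform import Rotation as Ro
def st(tgt=None):
    from workcell import status
    s=status.get_state();R=Ro.from_rotvec(s['eef_rot']).as_matrix();p=s['eef_pos']
    print('t',round(s['clock'],2),'p',p.round(4),'yaw',np.degrees(np.arctan2(R[1,0],R[0,0])).round(2)%360,'zt',R[:,2].round(4),'F',s['wrist_force'].round(1),'w',round(s['gripper_width'],4),s['gripper_force'])
    if tgt is not None: print('shift units',(R.T@(np.array(tgt)-p)/.03).round(3))
    return s,R
E
python3 -c "
from h import *;st((.4963,.2654,.17))"
```

```text
t 3.35 p [0.4558 0.103  0.2388] yaw 125.5 zt [-1.e-03 -2.e-04 -1.e+00] F [-0.7 -0.6  0.2] w 0.0853 0.0
shift units [3.621 4.245 2.289]
```

```bash
python3 -m creep '0 0 0 0.72 0.85 0.45 85;0 0 0 0.72 0.85 0.45 85;0 0 0 0.72 0.85 0.45 85;0 0 0 0.72 0.85 0.45 85;0 0 0 0.72 0.85 0.45 85;0 0 -0.9 0 0 0 85;0 0 -0.9 0 0 0 85;0 0 -0.9 0 0 0 85;0 0 -0.9 0 0 0 85;0 0 -0.85 0 0 0 85;0 0 0 0 0 0 85;0 0 0 0 0 0 85'; python3 - <<'E'
from h import *
from workcell import cams
s,R=st((.4963,.2654,.17))
c=cams.camera('wrist');cv2.imwrite('pics/w1.png',c['color'][:,:,::-1]);np.savez('w1.npz',**c)
for P in((.4963,.2654,.094),(.4938,.1657,.03)):print(proj(c,P).round(1))
E
```

```text
clock: 4.35
eef_pos: [0.4977, 0.2647, 0.1713]
eef_rot: [-0.882, -3.015, 0.001]
wrist_force: [0.6, 0.1, -0.9]
gripper_width: 0.0847
gripper_force: 0.0
t 4.35 p [0.4977 0.2647 0.1713] yaw 147.39 zt [-8.e-04 -4.e-04 -1.e+00] F [ 0.6  0.1 -0.9] w 0.0847 0.0
shift units [ 0.05  -0.006  0.044]
[276.8 214.6]
[190.1 244.1]
```

View pics/w1.png

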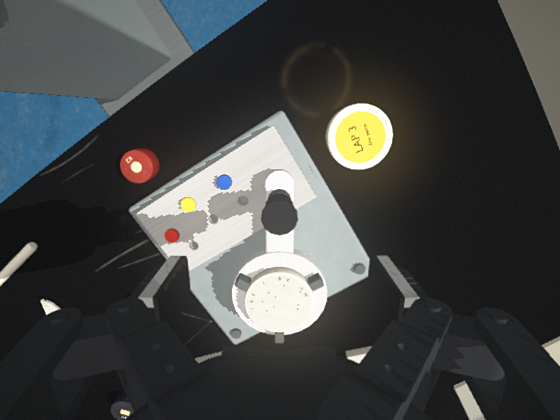

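The wrist view has the arm vertical in the picture, the knob at (279,213) between the fingers, and the red-side hole at (194,245). Alignment is good, so I'll descend and grip.

```bash
python3 -m creep '0 0 0 0.05 0 0.5 85;0 0 0 0 0 0.7 85;0 0 0 0 0 0.7 85;0 0 0 0 0 0.7 85;0 0 0 0 0 0.5 85;0 0 0 0 0 0.3 60;0 0 0 0 0 0.1 40;0 0 0 0 0 0 30;0 0 0 0 0 0 28;0 0 0 0 0 0 28'; python3 - <<'E'
from h import *
from workcell import cams
s,R=st((.4963,.2654,.066))
c=cams.camera('scene');cv2.imwrite('pics/s1.png',cv2.resize(c['color'][150:280,180:340,::-1],None,fx=4,fy=4,interpolation=2))
E
```

```text
clock: 5.23
eef_pos: [0.4978, 0.2662, 0.0681]
eef_rot: [0.879, 3.014, 0.003]
wrist_force: [0.5, 0.4, -0.2]
gripper_width: 0.0282
gripper_force: 0.3
t 5.23 p [0.4978 0.2662 0.0681] yaw 147.49 zt [ 0.0022  0.0011 -1.    ] F [ 0.5  0.4 -0.2] w 0.0282 0.2958054342161631
shift units [ 0.027 -0.05   0.071]
```

View pics/s1.png

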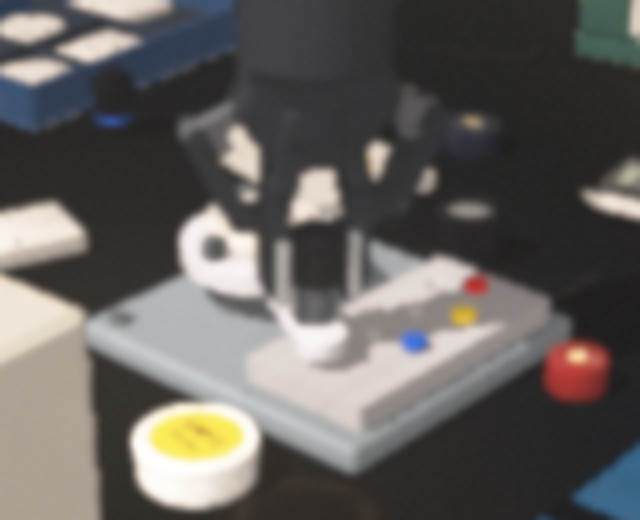

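The fingers straddle the knob, with the pads either side of it at about (285,265) and (355,265). Closing now.

```bash
python3 -m creep '0 0 0 0 0 0 15;0 0 0 0 0 0 10;0 0 0 0 0 0 10;0 0 0 0 0 0 10'; python3 -c "
from h import *;st()"
```

```text
clock: 5.62
eef_pos: [0.4976, 0.2659, 0.0683]
eef_rot: [0.879, 3.015, 0.002]
wrist_force: [-1.1, -1.4, 5.7]
gripper_width: 0.0243
gripper_force: 58.3
t 5.62 p [0.4976 0.2659 0.0683] yaw 147.5 zt [ 1.9e-03  6.0e-04 -1.0e+00] F [-1.1 -1.4  5.7] w 0.0243 58.33822576984403
```

```bash
python3 -m creep '0 0 0 0 0 -0.1 10;0 0 0 0 0 -0.1 10;0 0 0 0 0 -0.1 10;0 0 0 0 0 -0.1 10;0 0 0 0 0 0 10;0 0 0 0 0 0 10'; python3 - <<'E'
from h import *
from workcell import cams
st()
c=cams.camera('scene');cv2.imwrite('pics/s2.png',cv2.resize(c['color'][150:280,180:340,::-1],None,fx=4,fy=4,interpolation=2))
E
```

```text
clock: 6.12
eef_pos: [0.497, 0.2654, 0.0781]
eef_rot: [0.879, 3.016, -0.0]
wrist_force: [5.1, -0.4, -9.5]
gripper_width: 0.0246
gripper_force: 59.3
t 6.12 p [0.497  0.2654 0.0781] yaw 147.52 zt [ 6.e-04 -3.e-04 -1.e+00] F [ 5.1 -0.4 -9.5] w 0.0246 59.34934959397651
```

View pics/s2.png

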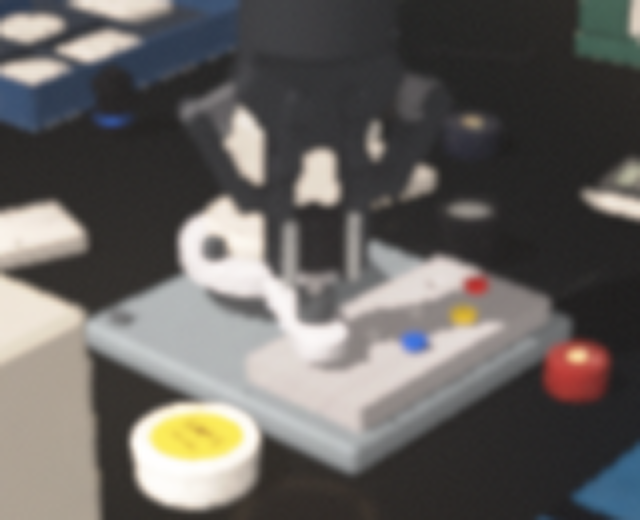

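```bash
python3 -m creep '0 0 0 0 0 -0.06 10;0 0 -0.3 -0.002 -0.08 0 10;0 0 -0.6 -0.006 -0.166 0 10;0 0 -1 -0.012 -0.276 0 10;0 0 -1 -0.012 -0.276 0 10;0 0 0 0 0 0 10'; python3 -c "
from h import *;st()"
```

```text
clock: 6.67
eef_pos: [0.4864, 0.2427, 0.0796]
eef_rot: [0.485, 3.103, -0.002]
wrist_force: [5.6, -2.7, -8.6]
gripper_width: 0.0239
gripper_force: 59.4
t 6.67 p [0.4864 0.2427 0.0796] yaw 162.23 zt [ 3.0e-04 -1.2e-03 -1.0e+00] F [ 5.6 -2.7 -8.6] w 0.0239 59.40499692770459
```

```bash
python3 -m creep '0 0 -1 -0.012 -0.276 0 10;0 0 -1 -0.012 -0.276 0 10;0 0 -1 -0.012 -0.276 0 10;0 0 -1 -0.012 -0.276 0 10;0 0 -1 -0.012 -0.276 0 10;0 0 -1 -0.012 -0.276 0 10;0 0 -1 -0.012 -0.276 0 10;0 0 -1 -0.012 -0.276 0 10;0 0 -0.6 -0.004 -0.166 0 10;0 0 0 0 0 0 10;0 0 0 0 0 0 10'; python3 - <<'E'
from h import *
from workcell import cams
s,R=st()
c=np.array([.5767,.2146]);p=s['eef_pos'][:2]-c;print(np.hypot(*p),np.degrees(np.arctan2(p[1],p[0]))%360)
c=cams.camera('wrist');cv2.imwrite('pics/w2.png',c['color'][:,:,::-1]);np.savez('w2.npz',**c)
c=cams.camera('scene');cv2.imwrite('pics/s3.png',cv2.resize(c['color'][150:280,180:340,::-1],None,fx=4,fy=4,interpolation=2))
E
```

```text
clock: 7.58
eef_pos: [0.491, 0.1742, 0.08]
eef_rot: [-0.678, 3.067, -0.0]
wrist_force: [5.2, -0.0, -10.2]
gripper_width: 0.0242
gripper_force: 59.6
t 7.58 p [0.491  0.1742 0.08  ] yaw 204.93 zt [ 4.e-04 -2.e-04 -1.e+00] F [  5.2  -0.  -10.2] w 0.0242 59.61481410180568
0.0947158074427665 205.23572121883993
```

View pics/w2.png

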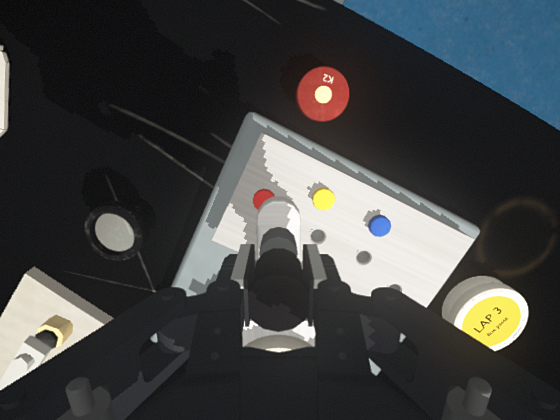

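The wrist view has the arm with the red marker at (264,199) just ahead of it and the target hole hidden under the arm. I'll go a little closer, lower, and loosen the grip so the spring alone presses on the pin.

```bash
python3 -m creep '0 0 -0.5 -0.003 -0.138 0 10;0 0 0 0 0 0 10;0 0 0 0 0 0.04 10;0 0 0 0 0 0.04 10;0 0 0 0 0 0 10'; python3 -c "
from h import *;st()";  python3 -m creep '0 0 0 0 0 0 26;0 0 0 0 0 0 26;0 0 0 0 0 0 26'; python3 -c "
from h import *;st()"
```

```text
clock: 8.1
eef_pos: [0.4926, 0.171, 0.0778]
eef_rot: [0.746, -3.052, -0.0]
wrist_force: [3.5, 0.9, -8.9]
gripper_width: 0.024
gripper_force: 59.6
t 8.1 p [0.4926 0.171  0.0778] yaw 207.46 zt [-1.e-04  1.e-04 -1.e+00] F [ 3.5  0.9 -8.9] w 0.024 59.646516824445825
clock: 8.35
eef_pos: [0.4923, 0.1708, 0.078]
eef_rot: [0.747, -3.051, -0.0]
wrist_force: [3.1, 1.7, -9.3]
gripper_width: 0.0264
gripper_force: 8.2
t 8.35 p [0.4923 0.1708 0.078 ] yaw 207.5 zt [-8.e-04 -1.e-04 -1.e+00] F [ 3.1  1.7 -9.3] w 0.0264 8.220928679220378
```

```bash
python3 -m creep '0 0 0 0 0 0.05 26;0 0 0 0 0 0.05 26;0 0 0 0 0 0 26'; python3 -c "
from h import *;st()";  python3 -m creep '0 0 0 0 0 0.04 26;0 0 0 0 0 0.04 26;0 0 0 0 0 0 26'; python3 - <<'E'
from h import *
from workcell import cams
st()
c=cams.camera('scene');cv2.imwrite('pics/s4.png',cv2.resize(c['color'][150:280,180:340,::-1],None,fx=4,fy=4,interpolation=2))
E
```

```text
clock: 8.6
eef_pos: [0.4926, 0.1709, 0.0763]
eef_rot: [0.747, -3.051, -0.0]
wrist_force: [-3.0, 1.1, 1.7]
gripper_width: 0.0261
gripper_force: 8.4
t 8.6 p [0.4926 0.1709 0.0763] yaw 207.51 zt [-4.e-04  0.e+00 -1.e+00] F [-3.   1.1  1.7] w 0.0261 8.38697075843811
clock: 8.85
eef_pos: [0.4934, 0.1713, 0.0749]
eef_rot: [-0.746, 3.05, 0.001]
wrist_force: [-5.6, 0.6, 9.9]
gripper_width: 0.0257
gripper_force: 7.9
t 8.85 p [0.4934 0.1713 0.0749] yaw 207.5 zt [ 1.2e-03  7.0e-04 -1.0e+00] F [-5.6  0.6  9.9] w 0.0257 7.854786571115255
```

View pics/s4.png

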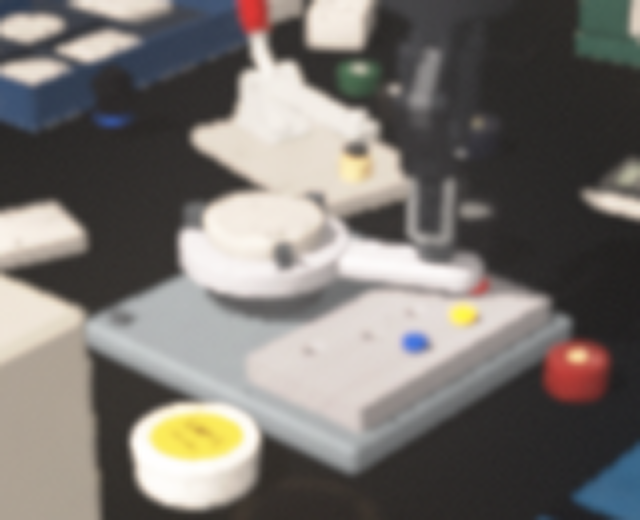

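Still lightly clamped at 26 (8 N on the pads), so I was pressing about 10 N. I'll back off and open a little more.

```bash
python3 -m creep '0 0 0 0 0 -0.07 26;0 0 0 0 0 0 28;0 0 0 0 0 0 28;0 0 0 0 0 0 28'; python3 -c "
from h import *;st()"
```

```text
clock: 9.23
eef_pos: [0.493, 0.1707, 0.0751]
eef_rot: [-0.747, 3.051, -0.0]
wrist_force: [0.0, -0.6, -0.4]
gripper_width: 0.0279
gripper_force: 0.0
t 9.23 p [0.493  0.1707 0.0751] yaw 207.51 zt [ 6.e-04 -1.e-04 -1.e+00] F [ 0.  -0.6 -0.4] w 0.0279 5.061864174993932e-05
```

```bash
python3 -m creep '0 0 0 0 0 0.07 28;0 0 0 0 0 0.07 28;0 0 0 0 0 0.07 28;0 0 0 0 0 0 28'; python3 -c "
from h import *;st()";  python3 -m creep '0 0 -0.12 0 -0.033 0 28;0 0 -0.12 0 -0.033 0 28;0 0 -0.06 0 -0.017 0 28;0 0 0 0 0 0 28;0 0 0 0 0 0 28'; python3 -c "
from h import *;st()"
```

```text
clock: 9.57
eef_pos: [0.4921, 0.1706, 0.0678]
eef_rot: [0.746, -3.05, 0.0]
wrist_force: [-0.4, -0.4, -0.4]
gripper_width: 0.0283
gripper_force: 0.0
t 9.57 p [0.4921 0.1706 0.0678] yaw 207.5 zt [-1.3e-03 -4.0e-04 -1.0e+00] F [-0.4 -0.4 -0.4] w 0.0283 0.0
clock: 9.98
eef_pos: [0.4936, 0.1688, 0.0685]
eef_rot: [0.786, -3.041, -0.001]
wrist_force: [-0.9, 2.0, -2.0]
gripper_width: 0.028
gripper_force: 1.2
t 9.98 p [0.4936 0.1688 0.0685] yaw 208.99 zt [-4.e-04  4.e-04 -1.e+00] F [-0.9  2.  -2. ] w 0.028 1.2384651698812377
```

```bash
for i in 1; do python3 -m creep '0 0 -0.066 0 -0.018 0 28;0 0 -0.066 0 -0.018 0 28;0 0 0 0 0 0 28;0 0 0 0 0 0 28'; done; python3 -m creep '0 0 -0.066 0 -0.018 0 28;0 0 -0.066 0 -0.018 0 28;0 0 0 0 0 0 28;0 0 0 0 0 0 28'; python3 -c "
from h import *;st()"
```

```text
clock: 10.32
eef_pos: [0.4939, 0.1685, 0.0685]
eef_rot: [0.804, -3.037, -0.002]
wrist_force: [-2.2, 6.2, -1.3]
gripper_width: 0.0281
gripper_force: 2.9
clock: 10.65
eef_pos: [0.4944, 0.1678, 0.0685]
eef_rot: [0.821, -3.032, -0.003]
wrist_force: [-2.1, 6.6, -1.1]
gripper_width: 0.028
gripper_force: 3.4
t 10.65 p [0.4944 0.1678 0.0685] yaw 210.32 zt [-9.0e-04  1.7e-03 -1.0e+00] F [-2.1  6.6 -1.1] w 0.028 3.3838338633358944
```

```bash
python3 -m creep '0 0 -0.066 0 -0.018 0 28;0 0 -0.066 0 -0.018 0 28;0 0 0 0 0 0 28;0 0 0 0 0 0 28'; python3 -m creep '0 0 -0.066 0 -0.018 0 28;0 0 -0.066 0 -0.018 0 28;0 0 0 0 0 0 28;0 0 0 0 0 0 28'; python3 - <<'E'
from h import *
from workcell import cams
st()
c=cams.camera('scene');cv2.imwrite('pics/s5.png',cv2.resize(c['color'][180:240,250:320,::-1],None,fx=8,fy=8,interpolation=2))
E
```

```text
clock: 10.98
eef_pos: [0.4949, 0.1666, 0.0683]
eef_rot: [0.839, -3.027, -0.002]
wrist_force: [-2.3, 5.9, -2.2]
gripper_width: 0.0279
gripper_force: 2.9
clock: 11.32
eef_pos: [0.4955, 0.1655, 0.0681]
eef_rot: [0.857, -3.022, -0.002]
wrist_force: [-0.3, 5.1, -3.4]
gripper_width: 0.0283
gripper_force: 2.5
t 11.32 p [0.4955 0.1655 0.0681] yaw 211.65 zt [-8.e-04  9.e-04 -1.e+00] F [-0.3  5.1 -3.4] w 0.0283 2.520517178782029
```

```bash
python3 -m creep '0 0 -0.066 0 -0.018 0 28;0 0 -0.066 0 -0.018 0 28;0 0 0 0 0 0 28;0 0 0 0 0 0 28'; python3 -m creep '0 0 -0.066 0 -0.018 0 28;0 0 -0.066 0 -0.018 0 28;0 0 0 0 0 0 28;0 0 0 0 0 0 28'; python3 - <<'E'
from h import *
s,R=st();p=s['eef_pos'][:2]-[.5767,.2146];print(np.hypot(*p),np.degrees(np.arctan2(p[1],p[0]))%360)
E
```

```text
clock: 11.7
eef_pos: [0.4957, 0.1638, 0.0681]
eef_rot: [0.874, -3.016, -0.0]
wrist_force: [-2.7, 2.5, -2.2]
gripper_width: 0.028
gripper_force: 2.0
clock: 12.03
eef_pos: [0.496, 0.1635, 0.0681]
eef_rot: [0.89, -3.011, -0.002]
wrist_force: [-3.2, 4.5, -3.8]
gripper_width: 0.0278
gripper_force: 3.5
t 12.03 p [0.496  0.1635 0.0681] yaw 212.95 zt [-2.2e-03  8.0e-04 -1.0e+00] F [-3.2  4.5 -3.8] w 0.0278 3.4937090962193906
0.09548180570628755 212.35419063139645
```

```bash
python3 -m creep '0 0 -0.066 0 -0.018 0 28;0 0 0 0 0 0 28;0 0 0 0 0 0 28';  python3 - <<'E'
from h import *
from workcell import cams
s,R=st();p=s['eef_pos'][:2]-[.5767,.2146];print(np.hypot(*p),np.degrees(np.arctan2(p[1],p[0]))%360)
a=cv2.imread('pics/s4.png')[40:300,300:560];c=cams.camera('scene')
b=cv2.resize(c['color'][150:280,180:340,::-1],None,fx=4,fy=4,interpolation=2)[40:300,300:560]
a=cv2.resize(a,None,fx=1.5,fy=1.5);b=cv2.resize(b,None,fx=1.5,fy=1.5)
d=np.hstack([a,b]);cv2.imwrite('pics/s6.png',d)
E
```

```text
clock: 12.28
eef_pos: [0.4962, 0.1634, 0.0681]
eef_rot: [0.899, -3.008, -0.003]
wrist_force: [-3.6, 8.0, -3.0]
gripper_width: 0.0286
gripper_force: 4.2
t 12.28 p [0.4962 0.1634 0.0681] yaw 213.27 zt [-0.0025  0.0013 -1.    ] F [-3.6  8.  -3. ] w 0.0286 4.2175334226340055
0.09544130050081785 212.4536613267473
```

Progress has stopped and the side force rose to about 8.8 N, so the pin has probably dropped. I'll relieve the side load and look.

```bash
python3 -m creep '0 0 0 0 0.05 0 29;0 0 0 0 0.03 0 29;0 0 0 0 0 0 29'
```

```text
clock: 12.58
eef_pos: [0.4971, 0.1644, 0.0692]
eef_rot: [-0.9, 3.008, -0.001]
wrist_force: [-1.3, 0.8, -0.2]
gripper_width: 0.0291
gripper_force: 0.4
```

View pics/s6.png

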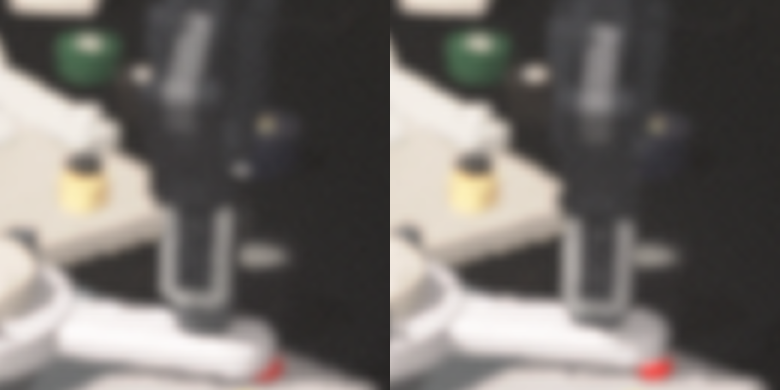

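The finger hides the knob in this view, so it's inconclusive. The estimated knob angle of about 211° matches the seen hole at 210.6°. I'll open, rise, and compare the knob height across the cameras.

```bash
python3 -m creep '0 0 0 0 0 0 45;0 0 0 0 0 0 60;0 0 0 0 0 0 70;0 0 0 0 0 0 70;0 0 0 0 0 -0.3 70;0 0 0 0 0 -0.8 70;0 0 0 0 0 -0.9 70;0 0 0 0 0 -0.9 70;0 0 0 0 0 -0.9 70;0 0 0 0 0 -0.9 70;0 0 0 0 0 -0.9 70;0 0 0 -0.5 0 -0.9 70;0 0 0 0 0 0 70'; python3 - <<'E'
from h import *
from workcell import cams
st()
s0=dict(np.load('scene.npz'))
s=cams.camera('scene');t=cams.camera('top');np.savez('s9.npz',**s);np.savez('t9.npz',**t)
c=np.array([.5767,.2146])
for a in(209.5,211):
  for z in(.094,.102):
    p=[*(c+.095*np.array([np.cos(np.radians(a)),np.sin(np.radians(a))])),z];print(a,z,'scene',proj(s,p).round(1),'top',proj(t,p).round(1))
for nm,cc,roi in(('scene',s,(265,180,320,240)),('top',t,(325,195,360,235)),('scene0',s0,(245,195,275,235))):
  for v in(35,50,70):print(nm,v,blobs(cc,(0,0,0),(180,255,v),roi))
a=cv2.resize(s0['color'][190:250,230:290,::-1],None,fx=6,fy=6,interpolation=2);b=cv2.resize(s['color'][175:235,265:325,::-1],None,fx=6,fy=6,interpolation=2)
cv2.imwrite('pics/cmp.png',np.hstack([a,b]))
E
```

```text
clock: 13.67
eef_pos: [0.5134, 0.1746, 0.2716]
eef_rot: [-0.896, 2.997, 0.0]
wrist_force: [-0.0, -0.4, 1.7]
gripper_width: 0.0698
gripper_force: 0.0
t 13.67 p [0.5134 0.1746 0.2716] yaw 213.3 zt [ 0.013   0.0041 -0.9999] F [-0.  -0.4  1.7] w 0.0698 0.0
209.5 0.094 scene [290.  194.3] top [342.8 210.5]
209.5 0.102 scene [290.1 190.9] top [343.4 209.7]
211 0.094 scene [290.1 193.9] top [344.1 209.7]
211 0.102 scene [290.3 190.4] top [344.7 209. ]
scene 35 []
scene 50 [(array([286. , 183.1]), [281, 180, 9, 8, 46]), (array([310.5, 199.2]), [295, 180, 25, 47, 720])]
scene 70 [(array([301.3, 197.8]), [268, 180, 52, 48, 1301])]
top 35 [(array([330.8, 197.9]), [325, 195, 13, 8, 25]), (array([339.4, 215.4]), [337, 210, 8, 9, 20])]
top 50 [(array([330.3, 197.4]), [325, 195, 13, 8, 49]), (array([344.1, 210.2]), [337, 202, 16, 18, 206])]
top 70 [(array([330.1, 197.3]), [325, 195, 14, 8, 60]), (array([344.2, 210.4]), [337, 202, 16, 18, 220])]
scene0 35 []
scene0 50 []
scene0 70 [(array([271.4, 205.4]), [267, 203, 8, 6, 34]), (array([258.8, 213.4]), [254, 207, 11, 15, 124])]
```

View pics/cmp.png

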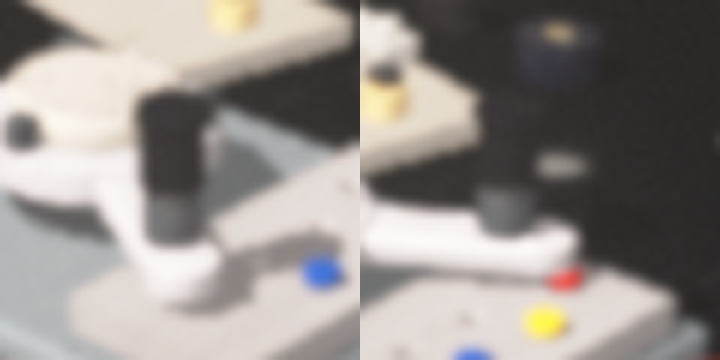

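The two views match. The collar between knob and arm is about 48 px tall before (192 to 240) and 47 px after (188 to 235), so the pin is fully home, with the red marker just beyond the arm's end. An unseated pin would show a gap of about 24 px. The robot is clear, so I'll hand in.

```bash
python3 -c "
from workcell import robot
print(robot.sign_off())"
```

```text
the job is handed in; nothing more can be done
None
```

I moved the index pin to the hole at the red marker, where the camera views show it fully home, then let go and handed the job in at about 14 s. While feeling for the hole I briefly pressed the pin on the plate with about 10 N and backed off, and the side force peaked at about 9 N. The tin, specimen and magnifier were left alone.

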